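Put away the slide case from under the freezer boxes

TASK

First pull the little cabinet's drawer wide open. Then draw the flat orange slide case out through the slot under the bench stop, from beneath the two stacked freezer boxes, so that the boxes settle upright, one on the other, behind the stop (do not lift or topple them, and do not knock over the reagent bottle). Lay the case flat on the floor of the drawer, let go, and leave the drawer open.

Things in the scene. Friction and masses are not known exactly. Their poses are not given: they have to be found in the camera images.
- stop: fixed bench stop: aluminium bar with a slippery white facing (176 x 14 mm, underside 20 mm, top 62 mm up) on two dark posts; slot below it 150 mm wide, 20 mm high. Origin: on the worktop under the bar's middle. x runs along the bar; +y points to the stack (roughly to the robot's left), the case is drawn out towards -y (robot's right). Bar faces at y = -7 and +8 mm.
- slide_case: flat closed orange case, 56 x 206 x 12 mm (own x, y, z), 0.15 kg, lying through the slot, the white box on it. Origin: middle of its underside. Its -y end (black ribs) sticks out about 75 mm from the slot, to be gripped across the 56 mm width; its +y end reaches about 117 mm behind the bar. It clears the bar after moving about 120 to 135 mm towards -y.
- case_grip (a point): middle of the case's ribbed grip zone: on its centre line, 20 mm from its free (-y) end, 6 mm above its underside. Axes = the case's.
- case_tail (a point): middle of the end face of the case that lies under the boxes (its +y end), at half thickness.
- lower_box: closed white card freezer box, 130 x 130 x 50 mm, lid fixed, about 0.3 kg, loose, standing on the orange case just behind the stop, a few mm off the bar. Origin: middle of its underside; z up. When the case is gone it stands on the worktop.
- upper_box: closed blue card freezer box, 130 x 130 x 50 mm, lid fixed, about 0.22 kg, loose, standing on the white box. Origin: middle of its underside.
- cabinet: fixed low white cabinet with one blue-fronted drawer: 210 (x, depth) x 280 (y) x 85 mm high. Origin: middle of its underside; the front is at -x, turned roughly to the robot; the drawer slides out along -x of this frame. A yellow tape roll is fixed on its top.
- cabinet_drawer0 (a joint): how far the drawer stands out, m: 0 shut, about 0.14 at the end stop. It moves with a few newtons and stays where it is left.
- cabinet_drawer0_handle (a point): middle of the drawer's steel bar handle: round bar 11 mm thick, 120 mm long along the cabinet's y, 47 mm above the worktop, its axis 35 mm in front of the blue front (29 mm clear between). Stays run back to the front 51 mm either side of the middle. Axes = the cabinet's.
- drawer_floor (a point): middle of the drawer's inner floor, on its surface, 22 mm above the worktop; moves with the drawer; axes = the cabinet's. Inside: 165 mm (x) by 238 mm (y), walls 41 mm high. Fully out, the cabinet still covers the rear 30 mm of the inside: the free opening is 135 mm long, its middle 15 mm towards -x from this point.
- reagent_bottle: white bottle with orange cap, 68 mm across, 135 mm high, loose, a bystander at the back. Origin: middle of its underside.

How it is judged:
On the way, in this order (a step that is already met when the one before it is completed fails the run):
1. the drawer is pulled wide open (value of joint cabinet_drawer0 above 0.1 m), for 0.2 s.
2. the case has come out of the slot, low over the worktop, and the boxes have settled upright on the worktop behind the stop (y of case_tail in the frame of stop below -0.007 m and height (world z) of slide_case below 0.05 m and height (world z) of lower_box below 0.006 m and angle between each of lower_box, upper_box's own z axis and vertical below 0.06 rad and z of upper_box in the frame of lower_box between 0.042 and 0.058 m and x of upper_box in the frame of lower_box between -0.03 and 0.03 m and y of upper_box in the frame of lower_box between -0.03 and 0.03 m and x of lower_box in the frame of stop between -0.035 and 0.035 m and y of lower_box in the frame of stop between 0.05 and 0.12 m), for 0.1 s.
At the end, for the whole second after the job is handed in: Drawer out over 100 mm; case flat (0.05 rad, 4 mm) on its floor, released, at rest; white box upright (0.06 rad) on the worktop, middle 50 to 120 mm behind the stop's, within 35 mm sideways; blue box upright on it, within 30 mm of its middle along each side; both at rest (value of joint cabinet_drawer0 above 0.1 m and x of slide_case in the frame of drawer_floor between -0.058 and 0.058 m and y of slide_case in the frame of drawer_floor between -0.03 and 0.03 m and z of slide_case in the frame of drawer_floor between -0.004 and 0.004 m and angle between slide_case's own z axis and vertical below 0.05 rad and linear speed of each of slide_case, lower_box, upper_box below 0.02 m/s and height (world z) of lower_box below 0.006 m and angle between each of lower_box, upper_box's own z axis and vertical below 0.06 rad and z of upper_box in the frame of lower_box between 0.042 and 0.058 m and x of upper_box in the frame of lower_box between -0.03 and 0.03 m and y of upper_box in the frame of lower_box between -0.03 and 0.03 m and x of lower_box in the frame of stop between -0.035 and 0.035 m and y of lower_box in the frame of stop between 0.05 and 0.12 m); the robot touches nothing.
It fails at once if a freezer box is tipped by more than 0.3 rad (angle between any of lower_box, upper_box's own z axis and vertical above 0.3 rad).
It fails at once if the white box is lifted (underside more than 30 mm up) or the blue box is lifted off it by more than 20 mm (height (world z) of lower_box above 0.03 m or z of upper_box in the frame of lower_box above 0.07 m).
It fails at once if the reagent bottle is knocked over (angle between reagent_bottle's own z axis and vertical above 0.5 rad).
It also fails if it takes over 61 s, if anything falls off the work surface, if the arm or the gripper's body presses on something with over 40 N, if the wrist force passes 120 N, or if a joint passes its speed limit or range.

ROBOT

A 6-joint arm with a two-finger parallel gripper is mounted at the origin on a cart in front of the work surface, level with it; the furniture and walls round the work are solid. World frame = base frame: x ahead of the robot, y to its left, z up, the work surface at z = 0. Lengths are in m, angles in rad, forces in N, time in s.
With the tool pointing down it reaches from about 0.2 to 0.875 m from the base axis. Payload 3.4 kg.
Tool frame: the origin (TCP) lies midway between the tips of the shut fingers; the grasp point (between the pads) lies 19 mm behind it; z points along the fingers, y is the line along which they close (so a half turn about z gives the same grasp; the last joint's range is limited). The gripper opens to 94 mm and grips with 3 to 60 N. Pads are 16 mm wide; open, the fingers measure 119 mm over their backs; the gripper's body (75 mm by 177 mm) begins 78 mm behind the grasp point.
Start: joints at [1.042, 0.276, 1.505, -0, 1.361, -0.121], TCP at [0.228, 0.528, 0.205] pointing down, gripper open.
Joint ranges: [-2.89, 2.89], [-0.75, 2.08], [0.22, 2.7], [-1.18, 4.32], [0.11, 2.71], [-2.7, 2.7]. Speed limits (rad/s): [2.57, 2.57, 3.14, 3.14, 3.14, 3.14].

INTERFACE

Orientations are given as a 3x3 rotation matrix whose columns are the frame's x, y, z axes.
In Python, from bench import arm gives the robot as it stands.
- The arm moves only by the shell command python3 -m crank 'ROWS'. ROWS is JSON, a list of rows, each an object with "turn": the turn, a rotation vector about the tool's x, y, z in rad, a list of three; "travel": the shift along the tool's x, y, z in mm, a list of three; "gripper": the finger opening in mm, from 0 to 94. In form: [{"turn": [rx, ry, rz], "travel": [tx, ty, tz], "gripper": gripper}, ...]. A call has exactly 10 rows; each row shifts and turns the commanded pose from where the row before left it, along the tool's axes as they then stand; what a row does not reach is not made up. A row lasts 1/12 s, in which the tool goes at most 41.7 mm and 7.16 degrees, less where a joint would pass 70% of its speed; a pose out of reach is approached as far as the arm can. A call with a gripper value outside its range is refused whole. The fingers move at their own pace and stop on an object; the grip force is fixed at half the most. Time passes only in rows, so rows that do not move let the fingers close, or fill a call up. It gives the time, the measured TCP pose, the force, the opening and the grip force at its end, in the units of the state.
- arm.sense(): the state, without advancing time (a new reading comes with each control period).
- arm.capture(name): name is "scene" or "side" or "wrist"; returns a dict with "color" (480x640x3 uint8, red, green, blue), "mtx" (3x3 intrinsics, pixels), "rvec" (rotation vector, rad) and "tvec" (3), from world to camera coordinates, as OpenCV has them; the wrist camera has in their place "mount" (4x4, takes a point from camera to tool coordinates, whose origin is the TCP and whose axes are the flange's). Camera axes: x right, y down, z forward; pixel columns grow to the right and rows downward; lengths in m; the calibration is good to about 2 mm. A picture is of the moment at which its call begins: read the wrist's pose just before it. There is no depth.
- arm.sign_off(): hands the job in; it is judged then, once.
The state is a dict: "time_s": time; "q": joint angles; "joint_velocities": joint speeds; "joint_torque": joint torques, N m; "position": TCP position; "tcp_rot": TCP orientation; "contact_force": force on the tool from outside, world axes, zero at the start; "moment": the same for the moment, N m; "grip_width": opening from 0.0 (shut) to 1.0 (fully open); "gripper_force": force on a finger pad.
Only numpy, scipy, OpenCV 4.12 (cv2) and the standard library are available. Lean on these libraries where they do the work, as an engineer would, in place of code of your own. Each camera call takes 0.05 s, during which the arm holds its last target. There are 200 camera calls.

## Working session

There is one attempt and no reset: what is moved stays moved. The work goes in short steps, Python scripts to look and compute and a shell command to move; the robot and the scene stay as the last step left them, time stands still between calls to the robot, and variables do not carry over. Pictures are saved under pics/ and viewed, at most 13 in all, crops included, and the job is handed in when it is done.

```bash
ls; mkdir -p pics
python3 - <<'E'
from bench import arm
import cv2,pickle
s=arm.sense();print(s)
d={}
for n in("scene","side","wrist"):
    c=arm.capture(n);d[n]=c;cv2.imwrite(f"pics/{n}0.png",c["color"][:,:,::-1])
    print(n,{k:v for k,v in c.items() if k!="color"})
pickle.dump((s,d),open("c0.pkl","wb"))
E
```

```text
pics
{'time_s': 0.0, 'q': array([ 1.04201474e+00,  2.76574683e-01,  1.50611579e+00, -2.92455485e-05,
        1.36067747e+00, -1.21007052e-01]), 'joint_velocities': array([ 4.20967426e-04, -6.33988850e-04, -3.00180251e-04, -9.46034941e-05,
       -1.64768545e-03,  4.24430207e-04]), 'joint_torque': array([-1.72508342e-03, -4.04590631e+01, -2.37222987e+01,  6.97988947e-02,
        3.43903061e-02, -1.18884527e-04]), 'position': array([0.22776035, 0.52735752, 0.20462323]), 'tcp_rot': array([[-9.18007991e-01,  3.96560929e-01, -8.70905546e-04],
       [ 3.96561842e-01,  9.18006706e-01, -1.54725463e-03],
       [ 1.85916396e-04, -1.76576002e-03, -9.99998424e-01]]), 'contact_force': array([-0.63343179, -0.33026553,  0.02670543]), 'moment': array([ 0.00707645, -0.00954356,  0.02941077]), 'gripper_force': 0.0, 'grip_width': 1.001074244682952}
scene {'mtx': array([[595.06352683,   0.        , 319.4441452 ],
       [  0.        , 595.06352683, 238.60261655],
       [  0.        ,   0.        ,   1.        ]]), 'rvec': array([ 2.14647517, -0.82097833,  0.36113015]), 'tvec': array([-0.43045391,  0.32941988,  1.24071046])}
side {'mtx': array([[511.38274382,   0.        , 314.2231368 ],
       [  0.        , 511.38274382, 236.64952831],
       [  0.        ,   0.        ,   1.        ]]), 'rvec': array([ 1.9214129 , -0.32585977,  0.25193643]), 'tvec': array([-0.57319051,  0.16233813,  0.80963684])}
wrist {'mtx': array([[402.97034509,   0.        , 315.03881441],
       [  0.        , 402.97034509, 248.68718865],
       [  0.        ,   0.        ,   1.        ]]), 'mount': array([[ 5.21074029e-04, -9.71864776e-01, -2.35538927e-01,
         6.78607810e-02],
       [ 9.99999683e-01,  3.64554031e-04,  7.08064035e-04,
        -7.92724086e-04],
       [-6.02275830e-04, -2.35539221e-01,  9.71864658e-01,
        -1.77819088e-01],
       [ 0.00000000e+00,  0.00000000e+00,  0.00000000e+00,
         1.00000000e+00]])}
```

View pics/scene0.png

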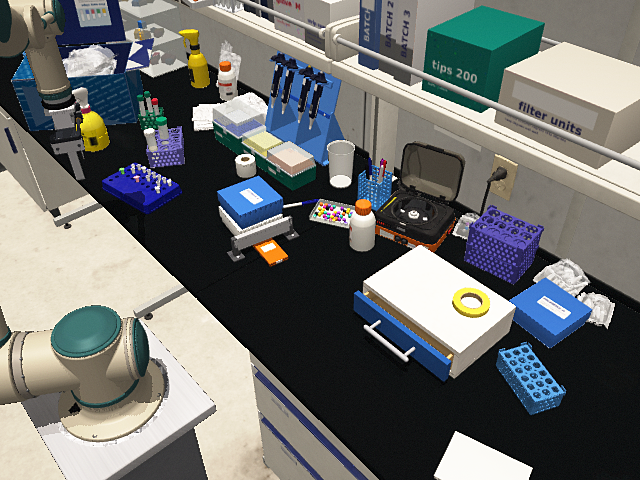

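View pics/side0.png

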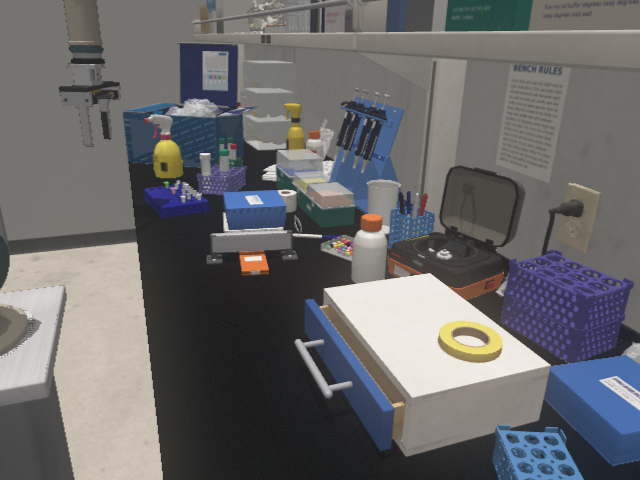

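The scene view shows the cabinet (front left corner about 355,300; handle from about (368,325) to (410,357)), the stop at about (262,238) and the case end at (270,250). The side view has the handle from (298,345) to (328,392) and the case at (254,262). The drawer is slightly open. I'll enlarge these areas.

```bash
cat > h.py <<'E'
import numpy as np,cv2,pickle
from scipy.spatial.transform import Rotation as R
def P(c,s=None):
    K=c["mtx"]
    if "mount" in c:
        T=np.eye(4);T[:3,:3]=s["tcp_rot"];T[:3,3]=s["position"];E=np.linalg.inv(T@c["mount"])[:3]
    else: E=np.c_[cv2.Rodrigues(c["rvec"])[0],c["tvec"]]
    return K@E
def tri(P1,a,P2,b):
    X=cv2.triangulatePoints(P1,P2,np.float64(a).T,np.float64(b).T);return (X[:3]/X[3]).T
def plane(Pm,uv,z):
    out=[]
    for u in np.atleast_2d(uv):
        H=np.c_[Pm[:,0],Pm[:,1],Pm[:,2]*z+Pm[:,3]];x=np.linalg.solve(H,[*u,1]);out.append([*(x[:2]/x[2]),z])
    return np.array(out)
def proj(Pm,X):
    x=Pm@np.r_[X,1];return x[:2]/x[2]
def mont(items,fn):
    # items (img RGB, x0,y0,w,h) -> 400x300 tiles in 2x2, ticks every 10 px
    t=[]
    for im,x0,y0,w in items:
        h=w*3//4;k=400/w
        a=cv2.resize(im[y0:y0+h,x0:x0+w,::-1],(400,300),interpolation=cv2.INTER_CUBIC).copy()
        for x in range(-(-x0//10)*10,x0+w,10):
            p=int((x-x0)*k);cv2.line(a,(p,0),(p,5 if x%50 else 14),(0,255,0),1);cv2.putText(a,str(x),(p+1,14),0,.3,(0,255,0),1) if x%20==0 else 0
        for y in range(-(-y0//10)*10,y0+h,10):
            p=int((y-y0)*k);cv2.line(a,(0,p),(5,p),(0,255,0),1);cv2.putText(a,str(y),(6,p+4),0,.3,(0,255,0),1) if y%20==0 else 0
        t.append(a)
    cv2.imwrite(fn,np.vstack([np.hstack(t[:2]),np.hstack(t[2:])]) if len(t)==4 else np.hstack(t))
E
python3 - <<'E'
from h import *
s,d=pickle.load(open("c0.pkl","rb"));a=d["scene"]["color"];b=d["side"]["color"]
mont([(a,345,285,120),(b,285,300,120),(a,210,170,120),(b,195,185,120)],"pics/m0.png")
E
```

```text
(no output)
```

View pics/m0.png

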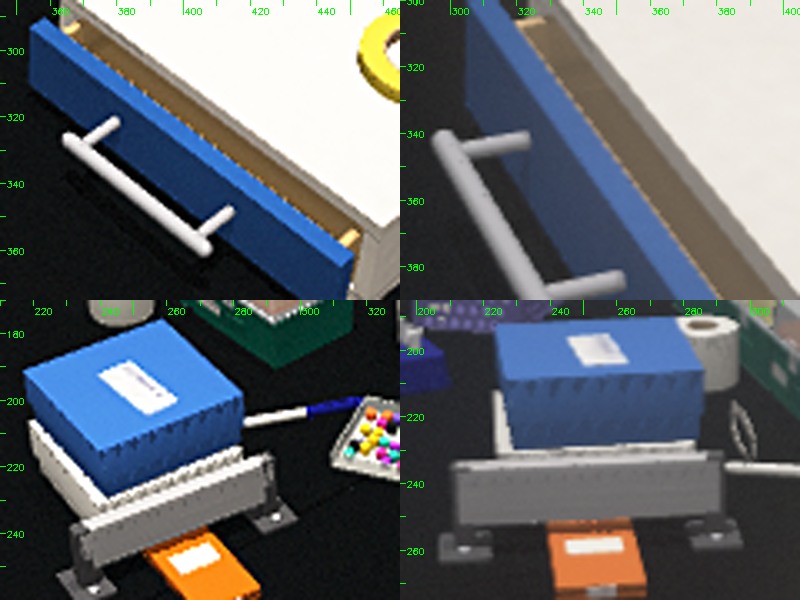

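Run:
```python
from h import *
s,d=pickle.load(open("c0.pkl","rb"));A=P(d["scene"]);B=P(d["side"])
h=tri(A,[[365.4,326.7],[406.5,359.1]],B,[[297,341],[328.2,391]])
print("handle",h,h.mean(0),np.linalg.norm(h[1]-h[0]))
st=tri(A,[[234.6,238.4],[290.4,217.4]],B,[[211.5,234.8],[291.6,233]])
print("stop",st,st.mean(0),np.linalg.norm(st[1]-st[0]))
print(plane(A,[[365.4,326.7],[406.5,359.1]],.047),plane(B,[[297,341],[328.2,391]],.047))
print(plane(A,[[234.6,238.4],[290.4,217.4]],.062),plane(B,[[211.5,234.8],[291.6,233]],.062))
```

```text
handle [[ 0.49339044 -0.24579715  0.04786429]
 [ 0.49329415 -0.36750805  0.04970139]] [ 0.4933423  -0.3066526   0.04878284] 0.12172480180118714
stop [[0.44432986 0.1820179  0.06248695]
 [0.6161629  0.16505611 0.05168946]] [0.53024638 0.173537   0.0570882 ] 0.17300543764124832
[[ 0.49433391 -0.24511843  0.047     ]
 [ 0.49483656 -0.36628325  0.047     ]] [[ 0.49334627 -0.24494993  0.047     ]
 [ 0.49489712 -0.36412348  0.047     ]]
[[0.44720711 0.18421538 0.062     ]
 [0.60848854 0.15469559 0.062     ]] [[0.44148952 0.17814456 0.062     ]
 [0.60746373 0.13874501 0.062     ]]
```

Handle centre is about (0.494, -0.306, 0.048), lying along world y. The triangulated height and the 122 mm length agree with the text. I'll rotate the tool and move above it.

```bash
python3 -m crank '[{"turn":[0,0,0.1163],"travel":[0,0,0],"gripper":30},{"turn":[0,0,0.1163],"travel":[0,0,0],"gripper":30},{"turn":[0,0,0.1163],"travel":[0,0,0],"gripper":30},{"turn":[0,0,0.1163],"travel":[0,0,0],"gripper":30},{"turn":[0,0,0.1163],"travel":[0,0,0],"gripper":30},{"turn":[0,0,0.1163],"travel":[0,0,0],"gripper":30},{"turn":[0,0,0.1163],"travel":[0,0,0],"gripper":30},{"turn":[0,0,0.1163],"travel":[0,0,0],"gripper":30},{"turn":[0,0,0.1163],"travel":[0,0,0],"gripper":30},{"turn":[0,0,0.1163],"travel":[0,0,0],"gripper":30}]'
python3 -m crank '[{"turn":[0,0,0],"travel":[-38,12,0],"gripper":30},{"turn":[0,0,0],"travel":[-38,12,0],"gripper":30},{"turn":[0,0,0],"travel":[-38,12,0],"gripper":30},{"turn":[0,0,0],"travel":[-38,12,0],"gripper":30},{"turn":[0,0,0],"travel":[-38,12,0],"gripper":30},{"turn":[0,0,0],"travel":[-38,12,0],"gripper":30},{"turn":[0,0,0],"travel":[-38,12,0],"gripper":30},{"turn":[0,0,0],"travel":[-38,12,0],"gripper":30},{"turn":[0,0,0],"travel":[-38,12,0],"gripper":30},{"turn":[0,0,0],"travel":[-38,12,0],"gripper":30}]'
```

```text
time_s: 0.98
position: [0.2279, 0.5277, 0.2052]
tcp_rot: [[0.006, 1.0, -0.0], [1.0, -0.006, -0.001], [-0.001, -0.0, -1.0]]
contact_force: [1.4, 0.6, 0.7]
grip_width: 0.336
gripper_force: 0.0
time_s: 1.82
position: [0.3479, 0.1461, 0.2055]
tcp_rot: [[-0.001, 1.0, 0.0], [1.0, 0.001, 0.0], [0.0, 0.0, -1.0]]
contact_force: [1.0, -0.6, -0.6]
grip_width: 0.318
gripper_force: 0.0
```

```bash
cat > cap.py <<'E'
import sys,pickle,cv2
from bench import arm
n,cams=sys.argv[1],sys.argv[2:]
s=arm.sense();d={c:arm.capture(c) for c in cams}
pickle.dump((s,d),open(f"c{n}.pkl","wb"))
for c in cams: cv2.imwrite(f"pics/{c}{n}.png",d[c]["color"][:,:,::-1])
E
python3 cap.py 1 wrist
python3 -m crank '[{"turn":[0,0,0],"travel":[-38,12,0],"gripper":30},{"turn":[0,0,0],"travel":[-38,12,0],"gripper":30},{"turn":[0,0,0],"travel":[-38,12,0],"gripper":30},{"turn":[0,0,0],"travel":[-38,12,0],"gripper":30},{"turn":[0,0,0],"travel":[-38,12,0],"gripper":30},{"turn":[0,0,0],"travel":[-38,12,0],"gripper":30},{"turn":[0,0,0],"travel":[-38,12,0],"gripper":30},{"turn":[0,0,0],"travel":[-38,12,0],"gripper":30},{"turn":[0,0,0],"travel":[-38,12,0],"gripper":30},{"turn":[0,0,0],"travel":[-38,12,0],"gripper":30}]'
python3 -m crank '[{"turn":[0,0,0],"travel":[-38,12,0],"gripper":30},{"turn":[0,0,0],"travel":[-35,14,0],"gripper":30},{"turn":[0,0,0],"travel":[0,0,20],"gripper":30},{"turn":[0,0,0],"travel":[0,0,30],"gripper":30},{"turn":[0,0,0],"travel":[0,0,30],"gripper":30},{"turn":[0,0,0],"travel":[0,0,20],"gripper":30},{"turn":[0,0,0],"travel":[0,0,0],"gripper":30},{"turn":[0,0,0],"travel":[0,0,0],"gripper":30},{"turn":[0,0,0],"travel":[0,0,0],"gripper":30},{"turn":[0,0,0],"travel":[0,0,0],"gripper":30}]'
python3 cap.py 2 wrist
python3 - <<'E'
from h import *
s1,d1=pickle.load(open("c1.pkl","rb"));s2,d2=pickle.load(open("c2.pkl","rb"))
a=d1["wrist"]["color"];b=d2["wrist"]["color"]
cv2.imwrite("pics/w12.png",np.vstack([cv2.resize(x,(400,300)) for x in(a,b)])[:,:,::-1])
print(s2["position"],proj(P(d2["wrist"],s2),[.494,-.246,.0525]),proj(P(d2["wrist"],s2),[.494,-.366,.0525]))
E
```

```text
time_s: 2.7
position: [0.4682, -0.2339, 0.2052]
tcp_rot: [[0.001, 1.0, -0.0], [1.0, -0.001, 0.001], [0.001, -0.0, -1.0]]
contact_force: [1.6, -0.2, 0.1]
grip_width: 0.319
gripper_force: 0.0
time_s: 3.53
position: [0.4953, -0.3058, 0.1073]
tcp_rot: [[-0.0, 1.0, 0.003], [1.0, 0.0, -0.002], [-0.002, 0.003, -1.0]]
contact_force: [-0.2, -0.4, -0.0]
grip_width: 0.317
gripper_force: 0.0
[ 0.49530771 -0.30582587  0.10730758] [312.63578237 164.55361749] [312.76571442 357.22779808]
```

View pics/w12.png

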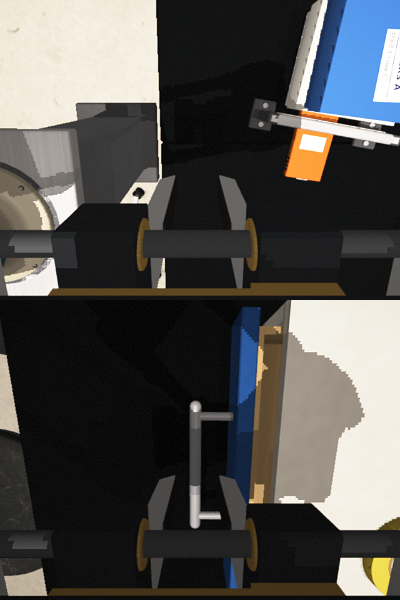

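```bash
python3 -m crank '[{"turn":[0,0,0],"travel":[0,0,20],"gripper":30},{"turn":[0,0,0],"travel":[0,0,25],"gripper":30},{"turn":[0,0,0],"travel":[0,0,22],"gripper":30},{"turn":[0,0,0],"travel":[0,0,11],"gripper":30},{"turn":[0,0,0],"travel":[0,0,0],"gripper":30},{"turn":[0,0,0],"travel":[0,0,0],"gripper":5},{"turn":[0,0,0],"travel":[0,0,0],"gripper":5},{"turn":[0,0,0],"travel":[0,0,0],"gripper":5},{"turn":[0,0,0],"travel":[0,0,0],"gripper":5},{"turn":[0,0,0],"travel":[0,0,0],"gripper":5}]'
python3 -m crank '[{"turn":[0,0,0],"travel":[0,-4,0],"gripper":5},{"turn":[0,0,0],"travel":[0,-8,0],"gripper":5},{"turn":[0,0,0],"travel":[0,-12,0],"gripper":5},{"turn":[0,0,0],"travel":[0,-14,0],"gripper":5},{"turn":[0,0,0],"travel":[0,-14,0],"gripper":5},{"turn":[0,0,0],"travel":[0,-14,0],"gripper":5},{"turn":[0,0,0],"travel":[0,-12,0],"gripper":5},{"turn":[0,0,0],"travel":[0,-8,0],"gripper":5},{"turn":[0,0,0],"travel":[0,-4,0],"gripper":5},{"turn":[0,0,0],"travel":[0,0,0],"gripper":5}]'
```

```text
time_s: 4.42
position: [0.4948, -0.3059, 0.0289]
tcp_rot: [[-0.0, 1.0, 0.002], [1.0, 0.0, -0.002], [-0.002, 0.002, -1.0]]
contact_force: [-0.1, 0.6, 5.1]
grip_width: 0.108
gripper_force: 30.0
time_s: 5.25
position: [0.4036, -0.3053, 0.0289]
tcp_rot: [[0.001, 1.0, 0.001], [1.0, -0.001, -0.001], [-0.001, 0.001, -1.0]]
contact_force: [-1.2, 1.0, 8.4]
grip_width: 0.106
gripper_force: 30.0
```

```bash
python3 -m crank '[{"turn":[0,0,0],"travel":[0,-3,0],"gripper":5},{"turn":[0,0,0],"travel":[0,-3,0],"gripper":5},{"turn":[0,0,0],"travel":[0,-3,0],"gripper":5},{"turn":[0,0,0],"travel":[0,-3,0],"gripper":5},{"turn":[0,0,0],"travel":[0,-3,0],"gripper":5},{"turn":[0,0,0],"travel":[0,-3,0],"gripper":5},{"turn":[0,0,0],"travel":[0,-2,0],"gripper":5},{"turn":[0,0,0],"travel":[0,0,0],"gripper":5},{"turn":[0,0,0],"travel":[0,0,0],"gripper":5},{"turn":[0,0,0],"travel":[0,0,0],"gripper":5}]'; python3 cap.py 3 wrist
```

```text
time_s: 6.08
position: [0.3845, -0.3052, 0.0289]
tcp_rot: [[0.001, 1.0, 0.002], [1.0, -0.001, -0.001], [-0.001, 0.002, -1.0]]
contact_force: [-0.4, 2.8, 10.7]
grip_width: 0.108
gripper_force: 30.0
```

```bash
python3 -m crank '[{"turn":[0,0,0],"travel":[0,-2,0],"gripper":5},{"turn":[0,0,0],"travel":[0,-2,0],"gripper":5},{"turn":[0,0,0],"travel":[0,-2,0],"gripper":5},{"turn":[0,0,0],"travel":[0,-2,0],"gripper":5},{"turn":[0,0,0],"travel":[0,-2,0],"gripper":5},{"turn":[0,0,0],"travel":[0,-2,0],"gripper":5},{"turn":[0,0,0],"travel":[0,-2,0],"gripper":5},{"turn":[0,0,0],"travel":[0,0,0],"gripper":5},{"turn":[0,0,0],"travel":[0,0,0],"gripper":5},{"turn":[0,0,0],"travel":[0,0,0],"gripper":5}]'
```

```text
time_s: 6.97
position: [0.3706, -0.3051, 0.0288]
tcp_rot: [[0.001, 1.0, 0.002], [1.0, -0.001, -0.001], [-0.001, 0.002, -1.0]]
contact_force: [-0.0, 2.1, 9.5]
grip_width: 0.109
gripper_force: 30.0
```

```bash
python3 -m crank '[{"turn":[0,0,0],"travel":[0,-2,0],"gripper":5},{"turn":[0,0,0],"travel":[0,-2,0],"gripper":5},{"turn":[0,0,0],"travel":[0,-2,0],"gripper":5},{"turn":[0,0,0],"travel":[0,-2,0],"gripper":5},{"turn":[0,0,0],"travel":[0,0,0],"gripper":5},{"turn":[0,0,0],"travel":[0,0,0],"gripper":5},{"turn":[0,0,0],"travel":[0,0,0],"gripper":30},{"turn":[0,0,0],"travel":[0,0,0],"gripper":30},{"turn":[0,0,0],"travel":[0,0,0],"gripper":30},{"turn":[0,0,0],"travel":[0,0,0],"gripper":30}]'
python3 -m crank '[{"turn":[0,0,0],"travel":[0,0,0],"gripper":30},{"turn":[0,0,0],"travel":[0,0,10],"gripper":30},{"turn":[0,0,0],"travel":[0,0,-30],"gripper":30},{"turn":[0,0,0],"travel":[0,0,-40],"gripper":30},{"turn":[0,0,0],"travel":[0,0,-40],"gripper":30},{"turn":[0,0,0],"travel":[20,0,-40],"gripper":30},{"turn":[0,0,0],"travel":[35,8,-20],"gripper":30},{"turn":[0,0,0],"travel":[37,12,0],"gripper":30},{"turn":[0,0,0],"travel":[37,12,0],"gripper":30},{"turn":[0,0,0],"travel":[20,10,0],"gripper":30}]'
python3 cap.py 4 wrist scene side
python3 - <<'E'
from h import *
s,d=pickle.load(open("c4.pkl","rb"))
im=[cv2.resize(d["wrist"]["color"],(400,300)),cv2.resize(d["scene"]["color"][220:400,300:540],(400,300))]
cv2.imwrite("pics/m4.png",np.hstack(im)[:,:,::-1]);print(s["position"])
E
```

```text
time_s: 7.8
position: [0.3616, -0.3048, 0.0274]
tcp_rot: [[-0.001, 1.0, -0.001], [1.0, 0.001, 0.0], [0.0, -0.001, -1.0]]
contact_force: [-0.1, -0.8, 0.6]
grip_width: 0.315
gripper_force: 0.0
time_s: 8.63
position: [0.4032, -0.1543, 0.1851]
tcp_rot: [[-0.0, 1.0, -0.0], [1.0, 0.0, 0.001], [0.001, -0.0, -1.0]]
contact_force: [-0.5, 0.1, 0.2]
grip_width: 0.32
gripper_force: 0.0
[ 0.40318366 -0.1543324   0.18510437]
```

View pics/m4.png

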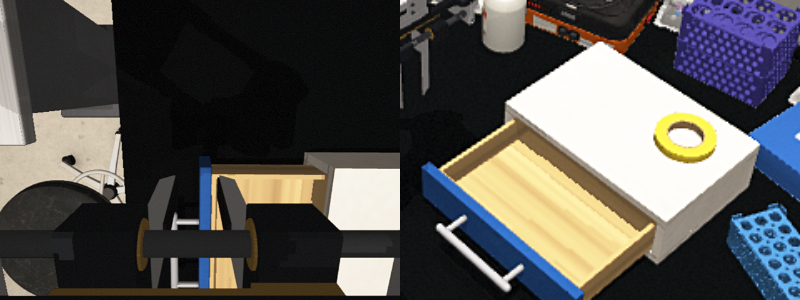

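The drawer is wide open in both views: wrist shows the blue front edge at about (410,270) full-scale, scene shows the empty floor. Next, locate the cabinet edges and the case roughly.

Run:
```python
from h import *
s4,d4=pickle.load(open("c4.pkl","rb"));A=P(d4["scene"])
print("cab front top",plane(A,[[364.8,282.4],[454.8,353.2]],.085))
print("blue top left", plane(A,[[300+25/1.667,220+165/1.667]],.07),"wrist",plane(P(d4["wrist"],s4),[[1.6*201,1.6*157],[1.6*211,1.6*157]],.07), "cab corner",plane(P(d4["wrist"],s4),[[1.6*305,1.6*153]],.085))
s1,d1=pickle.load(open("c1.pkl","rb"));W=P(d1["wrist"],s1)
print("case",plane(W,[[456,281.6],[513.6,291]],.012))
a=d1["wrist"]["color"]
b=pickle.load(open("c0.pkl","rb"))[1]
mont([(a,400,140,200),(a,440,160,100),(b["scene"]["color"],220,205,80),(b["side"]["color"],200,220,100)],"pics/m5.png")
```

```text
cab front top [[ 0.56342091 -0.17180968  0.085     ]
 [ 0.55379103 -0.44005387  0.085     ]]
blue top left [[ 0.41352613 -0.16902897  0.07      ]] wrist [[ 0.40798934 -0.15973842  0.07      ]
 [ 0.41997422 -0.15972642  0.07      ]] cab corner [[ 0.52549731 -0.15123957  0.085     ]]
case [[0.48420724 0.09087674 0.012     ]
 [0.54102884 0.08134815 0.012     ]]
```

View pics/m5.png

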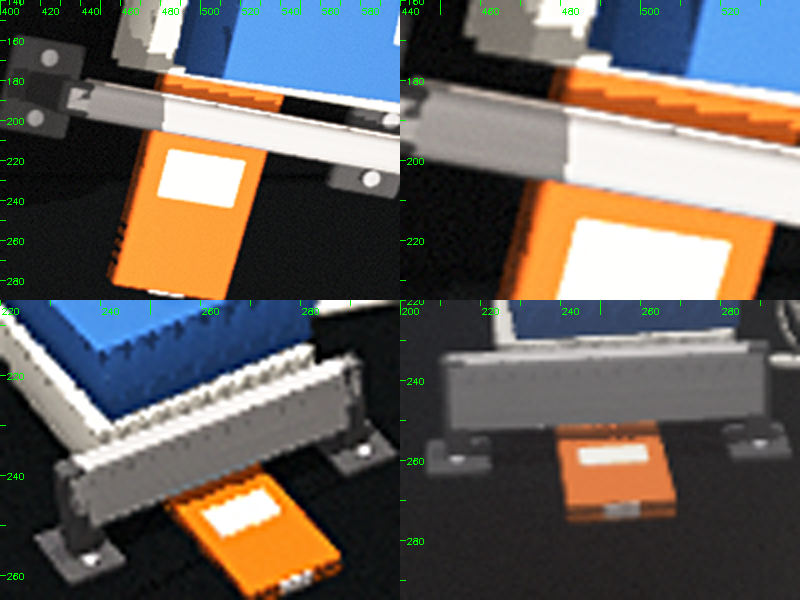

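Run:
```python
from h import *
s,d=pickle.load(open("c0.pkl","rb"));A=P(d["scene"]);B=P(d["side"])
s1,d1=pickle.load(open("c1.pkl","rb"));W=P(d1["wrist"],s1)
w=[[456,282.5],[514,291]]
c=tri(W,w,B,[[242.5,271.3],[268.8,270.5]]);print("W-side",c,np.linalg.norm(c[1]-c[0]))
print(plane(W,w,.012),plane(B,[[242.5,271.3],[268.8,270.5]],.012),plane(A,[[270,263],[287.5,256.5]],.012))
# case left edge line in wrist: near bar and at end
e=plane(W,[[400+152/2,140+135/2],[456,282.5]],.012);f=plane(W,[[400+266/2,140+152/2],[514,291]],.012)
for q in(e,f):print("edge dir",(q[0]-q[1]),np.degrees(np.arctan2(*(q[0]-q[1])[:2])))
# bar top edge ends in wrist
b=plane(W,[[441,180],[600,205]],.062);print("bar edge",b,np.degrees(np.arctan2(b[1,1]-b[0,1],b[1,0]-b[0,0])))
```

```text
W-side [[0.4862136  0.0890539  0.00966038]
 [0.54111147 0.08046323 0.00869168]] 0.05557440459225046
[[0.48428357 0.0899626  0.012     ]
 [0.54141784 0.08134863 0.012     ]] [[0.4859346  0.08462814 0.012     ]
 [0.53768717 0.07228829 0.012     ]] [[0.48801996 0.09410278 0.012     ]
 [0.53710022 0.08313316 0.012     ]]
edge dir [0.01241534 0.07288713 0.        ] 9.66678498010512
edge dir [0.00901927 0.07362858 0.        ] 6.98376353849278
bar edge [[0.44701989 0.19138474 0.062     ]
 [0.575561   0.17178544 0.062     ]] -8.669403120464903
```

```bash
python3 -m crank '[{"turn":[0,0,0],"travel":[25,10,0],"gripper":76},{"turn":[0,0,0],"travel":[37,16,0],"gripper":76},{"turn":[0,0,0],"travel":[37,16,0],"gripper":76},{"turn":[0,0,0],"travel":[37,16,0],"gripper":76},{"turn":[0,0,0],"travel":[37,16,0],"gripper":76},{"turn":[0,0,0],"travel":[37,16,0],"gripper":76},{"turn":[0,0,0],"travel":[35,16,0],"gripper":76},{"turn":[0,0,0.05],"travel":[0,0,20],"gripper":76},{"turn":[0,0,0.05],"travel":[0,0,30],"gripper":76},{"turn":[0,0,0.048],"travel":[0,0,10],"gripper":76}]'
sleep 0; python3 -m crank '[{"turn":[0,0,0],"travel":[0,0,0],"gripper":76},{"turn":[0,0,0],"travel":[0,0,0],"gripper":76},{"turn":[0,0,0],"travel":[0,0,0],"gripper":76},{"turn":[0,0,0],"travel":[0,0,0],"gripper":76},{"turn":[0,0,0],"travel":[0,0,0],"gripper":76},{"turn":[0,0,0],"travel":[0,0,0],"gripper":76},{"turn":[0,0,0],"travel":[0,0,0],"gripper":76},{"turn":[0,0,0],"travel":[0,0,0],"gripper":76},{"turn":[0,0,0],"travel":[0,0,0],"gripper":76},{"turn":[0,0,0],"travel":[0,0,0],"gripper":76}]'
python3 cap.py 5 wrist
```

```text
time_s: 9.62
position: [0.5082, 0.0863, 0.121]
tcp_rot: [[0.149, 0.989, -0.006], [0.989, -0.149, -0.001], [-0.002, -0.006, -1.0]]
contact_force: [-1.3, -0.5, -0.8]
grip_width: 0.805
gripper_force: 0.0
time_s: 10.45
position: [0.5101, 0.0876, 0.1248]
tcp_rot: [[0.147, 0.989, 0.0], [0.989, -0.147, 0.0], [0.0, 0.0, -1.0]]
contact_force: [0.4, -0.4, -0.7]
grip_width: 0.805
gripper_force: 0.0
```

View pics/wrist5.png

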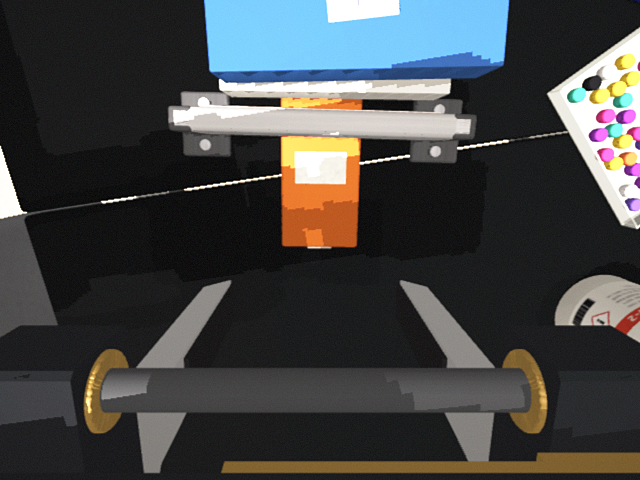

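The case end runs from (282,246) to (357,246), with edges nearly vertical, so the yaw is aligned. The bar is at rows 105 to 140 and tilted very slightly.

Run:
```python
from h import *
s,d=pickle.load(open("c5.pkl","rb"));W=P(d["wrist"],s)
s1,d1=pickle.load(open("c1.pkl","rb"));W1=P(d1["wrist"],s1)
c=tri(W,[[282,246],[357,246]],W1,[[456,282.5],[514,291]]);print("tri",c)
Rm=s["tcp_rot"];p=s["position"]
q=plane(W,[[282,246],[357,246],[282,138],[359,140]],.012);print(q,np.linalg.norm(q[1]-q[0]))
print("tool frame",(q-p)@Rm*1000)
b=plane(W,[[170,106],[475,118]],.062);print("bar far edge tool",(b-p)@Rm*1000)
b=plane(W,[[172,128],[470,138]],.062);print("bar near edge tool",(b-p)@Rm*1000)
```

```text
tri [[0.48530675 0.08930671 0.00930077]
 [0.54048235 0.08222898 0.0138396 ]]
[[0.48568531 0.09013765 0.012     ]
 [0.54065769 0.08199221 0.012     ]
 [0.49849313 0.16629073 0.012     ]
 [0.55132659 0.15709159 0.012     ]] 0.055572572509643696
tool frame [[ -1.06775902 -24.49870683 112.8164037 ]
 [ -1.02794354  31.07385069 112.82542427]
 [ 76.14120094 -23.0465123  112.82471798]
 [ 74.82377363  30.56563899 112.83327848]]
bar far edge tool [[ 92.08686377 -82.11494338  62.81680191]
 [ 85.68597899  91.08807945  62.84423361]]
bar near edge tool [[ 80.14038054 -81.97621448  62.81557441]
 [ 74.69674592  89.24291981  62.84278439]]
```

Run:
```python
from h import *
s,d=pickle.load(open("c5.pkl","rb"));W=P(d["wrist"],s);Rm=s["tcp_rot"];p=s["position"]
d0=pickle.load(open("c0.pkl","rb"))[1]
cap=tri(P(d0["scene"]),[[363,206]],P(d0["side"]),[[371.5,222]]);print("cap",cap,(cap-p)@Rm*1000)
# shoulder left extremes at mid height
print(plane(P(d0["scene"]),[[362,249]],.0),plane(P(d0["side"]),[[369,280]],.0))
```

```text
cap [[0.73044763 0.00518233 0.12050343]] [[-49.03626929 230.12433501   4.34926446]]
[[ 0.71066883 -0.01693141  0.        ]] [[ 0.72594234 -0.00805955  0.        ]]
```

```bash
python3 -m crank '[{"turn":[0,0,0],"travel":[9,2,10],"gripper":76},{"turn":[0,0,0],"travel":[8,1.5,25],"gripper":76},{"turn":[0,0,0],"travel":[0,0,30],"gripper":76},{"turn":[0,0,0],"travel":[0,0,25],"gripper":76},{"turn":[0,0,0],"travel":[0,0,16],"gripper":76},{"turn":[0,0,0],"travel":[0,0,10],"gripper":76},{"turn":[0,0,0],"travel":[0,0,3],"gripper":76},{"turn":[0,0,0],"travel":[0,0,1],"gripper":76},{"turn":[0,0,0],"travel":[0,0,0],"gripper":76},{"turn":[0,0,0],"travel":[0,0,0],"gripper":76}]'
python3 -m crank '[{"turn":[0,0,0],"travel":[0,0,0],"gripper":45},{"turn":[0,0,0],"travel":[0,0,0],"gripper":45},{"turn":[0,0,0],"travel":[0,0,0],"gripper":45},{"turn":[0,0,0],"travel":[0,0,0],"gripper":45},{"turn":[0,0,0],"travel":[0,0,0],"gripper":45},{"turn":[0,0,0],"travel":[0,0,0],"gripper":45},{"turn":[0,0,0],"travel":[0,0,0],"gripper":45},{"turn":[0,0,0],"travel":[0,0,0],"gripper":45},{"turn":[0,0,0],"travel":[0,0,0],"gripper":45},{"turn":[0,0,0],"travel":[0,0,0],"gripper":45}]'
```

```text
time_s: 11.33
position: [0.5171, 0.104, 0.0057]
tcp_rot: [[0.147, 0.989, 0.002], [0.989, -0.147, 0.0], [0.001, 0.002, -1.0]]
contact_force: [1.0, -0.0, -0.5]
grip_width: 0.808
gripper_force: 0.0
time_s: 12.17
position: [0.5162, 0.1038, 0.0053]
tcp_rot: [[0.148, 0.989, 0.001], [0.989, -0.148, 0.0], [0.0, 0.0, -1.0]]
contact_force: [-0.0, -0.3, 6.0]
grip_width: 0.587
gripper_force: 30.0
```

Gripped at 55 mm with 30 N. Now pull.

```bash
python3 -m crank '[{"turn":[0,0,0],"travel":[-2,0,0],"gripper":45},{"turn":[0,0,0],"travel":[-4,0,0],"gripper":45},{"turn":[0,0,0],"travel":[-6,0,0],"gripper":45},{"turn":[0,0,0],"travel":[-7,0,0],"gripper":45},{"turn":[0,0,0],"travel":[-7,0,0],"gripper":45},{"turn":[0,0,0],"travel":[-7,0,0],"gripper":45},{"turn":[0,0,0],"travel":[-7,0,0],"gripper":45},{"turn":[0,0,0],"travel":[-6,0,0],"gripper":45},{"turn":[0,0,0],"travel":[-4,0,0],"gripper":45},{"turn":[0,0,0],"travel":[0,0,0],"gripper":45}]'
python3 cap.py 6 wrist side
```

```text
time_s: 13.0
position: [0.5098, 0.0559, 0.0053]
tcp_rot: [[0.15, 0.989, 0.002], [0.989, -0.15, 0.004], [0.004, 0.002, -1.0]]
contact_force: [1.3, 6.3, 4.4]
grip_width: 0.591
gripper_force: 30.0
```

View pics/wrist6.png

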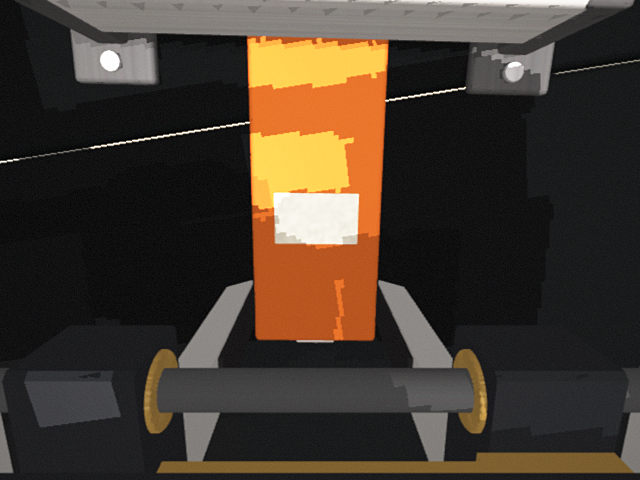

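The case follows the grip, centred at about x=316 and straight, and the posts at (110,62) and (514,72) are clear. Continue.

```bash
python3 -m crank '[{"turn":[0,0,0],"travel":[-2,0,0],"gripper":45},{"turn":[0,0,0],"travel":[-4,0,0],"gripper":45},{"turn":[0,0,0],"travel":[-6,0,0],"gripper":45},{"turn":[0,0,0],"travel":[-6,0,0],"gripper":45},{"turn":[0,0,0],"travel":[-6,0,0],"gripper":45},{"turn":[0,0,0],"travel":[-6,0,0],"gripper":45},{"turn":[0,0,0],"travel":[-6,0,0],"gripper":45},{"turn":[0,0,0],"travel":[-6,0,0],"gripper":45},{"turn":[0,0,0],"travel":[-6,0,0],"gripper":45},{"turn":[0,0,0],"travel":[-5,0,0],"gripper":45}]'
python3 -m crank '[{"turn":[0,0,0],"travel":[-5,0,0],"gripper":45},{"turn":[0,0,0],"travel":[-5,0,0],"gripper":45},{"turn":[0,0,0],"travel":[-5,0,0],"gripper":45},{"turn":[0,0,0],"travel":[-5,0,0],"gripper":45},{"turn":[0,0,0],"travel":[-5,0,0],"gripper":45},{"turn":[0,0,0],"travel":[-5,0,0],"gripper":45},{"turn":[0,0,0],"travel":[-5,0,0],"gripper":45},{"turn":[0,0,0],"travel":[-4,0,0],"gripper":45},{"turn":[0,0,0],"travel":[-4,0,0],"gripper":45},{"turn":[0,0,0],"travel":[-2,0,0],"gripper":45}]'
python3 cap.py 7 wrist side scene
python3 - <<'E'
from h import *
s,d=pickle.load(open("c7.pkl","rb"))
mont([(d["wrist"]["color"],0,0,640),(d["wrist"]["color"],200,0,240),(d["scene"]["color"],200,160,160),(d["side"]["color"],190,170,160)],"pics/m7.png")
E
```

```text
time_s: 13.93
position: [0.5018, 0.0029, 0.0053]
tcp_rot: [[0.149, 0.989, 0.002], [0.989, -0.149, 0.002], [0.003, 0.002, -1.0]]
contact_force: [1.1, 5.2, 4.7]
grip_width: 0.591
gripper_force: 30.0
time_s: 14.77
position: [0.4951, -0.0422, 0.0053]
tcp_rot: [[0.149, 0.989, 0.002], [0.989, -0.149, 0.001], [0.002, 0.002, -1.0]]
contact_force: [1.3, 3.9, 6.7]
grip_width: 0.592
gripper_force: 30.0
```

View pics/m7.png

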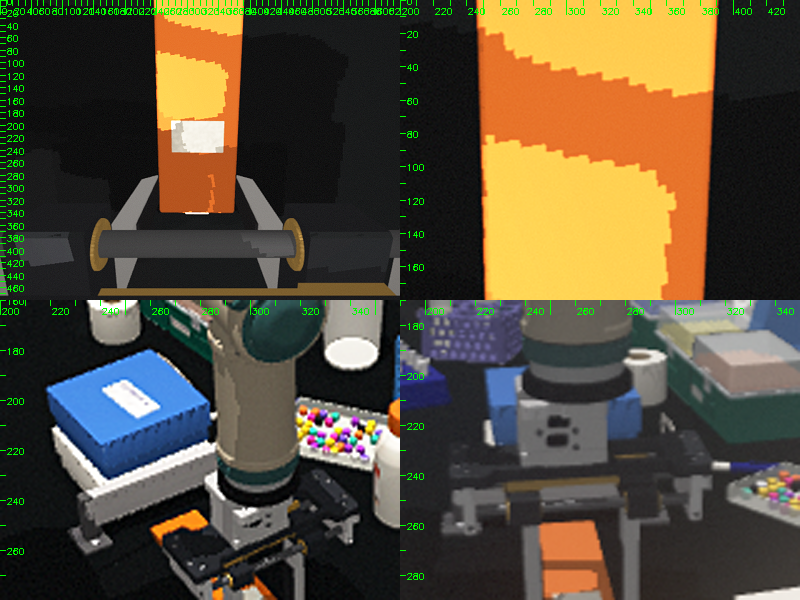

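Scene and side views show both boxes stacked upright on the worktop behind the bar, with the case tail in front of it at about scene (270,245). I'll pull a bit more, release, then slide forward and regrip the case at its middle.

```bash
python3 -m crank '[{"turn":[0,0,0],"travel":[-4,0,0],"gripper":45},{"turn":[0,0,0],"travel":[-6,0,0],"gripper":45},{"turn":[0,0,0],"travel":[-6,0,0],"gripper":45},{"turn":[0,0,0],"travel":[-4,0,0],"gripper":45},{"turn":[0,0,0],"travel":[0,0,0],"gripper":45},{"turn":[0,0,0],"travel":[0,0,0],"gripper":45},{"turn":[0,0,0],"travel":[0,0,0],"gripper":72},{"turn":[0,0,0],"travel":[0,0,0],"gripper":72},{"turn":[0,0,0],"travel":[0,0,0],"gripper":72},{"turn":[0,0,0],"travel":[0,0,0],"gripper":72}]'
python3 -m crank '[{"turn":[0,0,0],"travel":[5,0,0],"gripper":72},{"turn":[0,0,0],"travel":[15,0,0],"gripper":72},{"turn":[0,0,0],"travel":[25,0,0],"gripper":72},{"turn":[0,0,0],"travel":[25,0,0],"gripper":72},{"turn":[0,0,0],"travel":[15,0,0],"gripper":72},{"turn":[0,0,0],"travel":[0,0,1],"gripper":72},{"turn":[0,0,0],"travel":[0,0,1],"gripper":45},{"turn":[0,0,0],"travel":[0,0,0],"gripper":45},{"turn":[0,0,0],"travel":[0,0,0],"gripper":45},{"turn":[0,0,0],"travel":[0,0,0],"gripper":45}]'
python3 -m crank '[{"turn":[0,0,0],"travel":[0,0,0],"gripper":45},{"turn":[0,0,0],"travel":[0,0,0],"gripper":45},{"turn":[0,0,0],"travel":[0,0,0],"gripper":45},{"turn":[0,0,0],"travel":[0,0,0],"gripper":45},{"turn":[0,0,0],"travel":[0,0,-5],"gripper":45},{"turn":[0,0,0],"travel":[0,0,-15],"gripper":45},{"turn":[0,0,0],"travel":[0,0,-20],"gripper":45},{"turn":[0,0,0],"travel":[0,0,-10],"gripper":45},{"turn":[0,0,0],"travel":[0,0,0],"gripper":45},{"turn":[0,0,0],"travel":[0,0,0],"gripper":45}]'
python3 cap.py 8 wrist
```

```text
time_s: 15.75
position: [0.4909, -0.0624, 0.0044]
tcp_rot: [[0.147, 0.989, -0.001], [0.989, -0.147, 0.0], [-0.0, -0.001, -1.0]]
contact_force: [1.0, -0.2, 0.4]
grip_width: 0.764
gripper_force: 0.0
time_s: 16.58
position: [0.5036, 0.0209, 0.0026]
tcp_rot: [[0.149, 0.989, -0.0], [0.989, -0.149, -0.0], [-0.0, -0.0, -1.0]]
contact_force: [-0.1, 0.2, -1.4]
grip_width: 0.591
gripper_force: 30.0
time_s: 17.42
position: [0.5042, 0.0217, 0.0532]
tcp_rot: [[0.147, 0.989, 0.002], [0.989, -0.147, -0.0], [0.0, 0.002, -1.0]]
contact_force: [-0.7, -0.5, -1.1]
grip_width: 0.593
gripper_force: 30.0
```

```bash
python3 -m crank '[{"turn":[0,0,0],"travel":[0,0,-20],"gripper":45},{"turn":[0,0,0],"travel":[0,0,-30],"gripper":45},{"turn":[0,0,0],"travel":[0,0,-30],"gripper":45},{"turn":[0,0,0],"travel":[-10,0,-20],"gripper":45},{"turn":[0,0,0],"travel":[-30,0,-10],"gripper":45},{"turn":[0,0,-0.05],"travel":[-30,0,0],"gripper":45},{"turn":[0,0,-0.05],"travel":[-30,0,0],"gripper":45},{"turn":[0,0,-0.048],"travel":[-30,0,0],"gripper":45},{"turn":[0,0,0],"travel":[-25,0,0],"gripper":45},{"turn":[0,0,0],"travel":[-10,0,0],"gripper":45}]'
python3 cap.py 9 wrist scene
python3 - <<'E'
from h import *
s,d=pickle.load(open("c4.pkl","rb"));A=P(d["scene"]);W=P(d["wrist"],s)
print("blue corner, cab corner",tri(A,[[315,319],[364.8,282.4]],W,[[321.6,251],[488,245]]))
print("handle",plane(A,[[324,355],[369,388]],.047))
s,d=pickle.load(open("c9.pkl","rb"))
print(s["position"],s["tcp_rot"])
im=[d["wrist"]["color"],d["scene"]["color"][220:400,300:540]]
cv2.imwrite("pics/m9.png",np.hstack([cv2.resize(x,(400,300),interpolation=cv2.INTER_CUBIC) for x in im])[:,:,::-1])
E
```

```text
time_s: 18.3
position: [0.4884, -0.1452, 0.1614]
tcp_rot: [[0.002, 1.0, -0.002], [1.0, -0.002, -0.001], [-0.001, -0.002, -1.0]]
contact_force: [0.1, 0.1, -1.1]
grip_width: 0.591
gripper_force: 30.0
blue corner, cab corner [[ 0.41362998 -0.16435997  0.06500249]
 [ 0.55601995 -0.16478149  0.07422481]]
handle [[ 0.37409482 -0.24239181  0.047     ]
 [ 0.38547622 -0.36483934  0.047     ]]
[ 0.48842619 -0.14522564  0.16144717] [[ 2.36260782e-03  9.99995472e-01 -1.86409256e-03]
 [ 9.99996914e-01 -2.36403382e-03 -7.63152385e-04]
 [-7.67555707e-04 -1.86228378e-03 -9.99997971e-01]]
```

Run:
```python
from h import *
s,d=pickle.load(open("c4.pkl","rb"))
for n in("scene","side","wrist"):
    c=d[n];Pm=P(c,s);hsv=cv2.cvtColor(c["color"],cv2.COLOR_RGB2HSV)
    for y in(-.19,-.22,-.25,-.36,-.40):
        out=[]
        for z in(.065,.085,.022):
            r=""
            for x in np.arange(.36,.60,.003):
                u,v=np.round(proj(Pm,[x,y,z])).astype(int)
                if not(0<=u<640 and 0<=v<480): r+="-";continue
                h,S,V=map(int,hsv[v,u]);r+="." if V<50 else "B" if 100<h<125 and S>120 else "w" if 8<h<25 and S>50 else "W" if S<45 else "?"
            out.append(f"z{z}: {r}")
        print(n,y,*out,sep="\n ")
```

```text
scene
 -0.19
 z0.065: ...........BBBBBBBBBBBwwwwwwwwwwwwwwwwwwwwwwwwwwwwwwwwwwwwwwwwwwwwwwwwWWWWWWWWWW
 z0.085: ..........BBBBBBBBB.........................................WWWWWWW?WWWWWWWWWWWW
 z0.022: ...............BBBBBBBBBBBBBBBw?wwwwwwwww?ww??wwwwwwwwww????w????wwwwwwwwwwwwwww
scene
 -0.22
 z0.065: ........BBBBBBBBBBBBBBw?wwwwwwwwwwwwwwwwwwwwwwww??ww????wwwwwwwwwwwwwwWWWWWWWWWW
 z0.085: ...BBBBBBBBBBBBBBBwwwwwwwwwwwwwwwwwwwwwwwwwwwwwwwwwwwwwwwwwwwwwwwWWWWWWWWWWWWWWW
 z0.022: ...............BBBBBBBBBBBBBBBw?wwwwwwwwwwwwwwwwwwwwwwwww??www???wwwwwwwwwwwwwww
scene
 -0.25
 z0.065: .WW....BBBBBBBBBBBBBBBwwwwwwwwwwwwwwwwwwwwwwwwww??ww???wwwwwwwwwwwwwwwWW?WWWWWWW
 z0.085: ....BBBBBBBBBBBBBB??wwwwwwwwwwwwwwwwwwwwwwww?www???wwwwwwwwwwwwwwwWWWWWWWWWWWWWW
 z0.022: .......WWWW....BBBBBBBBBBBBBBBW?wwwwwwwwwwwwwwwwwwwwwwwww??www????wwwwwwwwwwwwww
scene
 -0.36
 z0.065: WWWWWWW?BW??BBBBBBBBBB?wwwwwwwwwwwwwwwwwwwwwwww?www????wwwwwwwwwwwwwwwWWWWWWWWWW
 z0.085: ...BBBBBBBBBBBBBBB?wwwwwwwwwwwwwwwwwwwwwwww?www???wwwwwwwwwwwwwww?WWWWWWWWWWWWWW
 z0.022: ..............BBBBBBBBBBBBBBBB?wwwwwwwwwwwwwwwwww
[... 2436 characters left out ...]
.www.........................................
 z0.022: ................BBBBB?wwww....WWWWWWWWW...................................wwwWWW
wrist
 -0.36
 z0.065: wwwwwwwwwwwwwwwwwwwwwwwwwwwwwwwwwwwwwwwwwwwwwwwwwwwwwwwwwwwwwwwwwwwwwwwwwwwwwwww
 z0.085: --------------------------------------------------------------------------------
 z0.022: .WWWW..........BBBBBBWwwwwwwwwwwwwwWWWW.........................................
wrist
 -0.4
 z0.065: --------------------------------------------------------------------------------
 z0.085: --------------------------------------------------------------------------------
 z0.022: wwwwwwwwwwwwwwwwwwwwwwwwwwwwwwwwwwwwwwwwwwwwwwwwwwwwwwwwwwwwwwwwwwwwwwwwwwwwwwww
```

Run:
```python
from h import *
s,d=pickle.load(open("c4.pkl","rb"))
def cls(hsv,u,v):
    h,S,V=map(int,hsv[v,u]);return "." if V<50 else "B" if 100<h<125 and S>120 else "O" if 3<h<=25 and S>190 and V>120 else "w" if 8<h<25 and S>50 else "W" if S<45 else "?"
for n in("scene","side"):
    c=d[n];Pm=P(c,s);hsv=cv2.cvtColor(c["color"],cv2.COLOR_RGB2HSV)
    for x in(.45,.50,.53):
        for rng in((-.14,-.21),(-.38,-.47)):
            r=""
            for y in np.arange(rng[0],rng[1],-.002):
                u,v=np.round(proj(Pm,[x,y,.063])).astype(int);r+=cls(hsv,u,v)
            print(n,x,rng,r)
for k,z in(("7",.012),("9",None)):
    s,d=pickle.load(open(f"c{k}.pkl","rb"));c=d["wrist"];Pm=P(c,s);p=s["position"];z=z or p[2]+.0094
    hsv=cv2.cvtColor(c["color"],cv2.COLOR_RGB2HSV)
    for ty in(-15,0,15):
        r=""
        for tx in range(-125,130,3):
            X=p+s["tcp_rot"]@[tx/1000,ty/1000,0];X[2]=z
            u,v=np.round(proj(Pm,X)).astype(int)
            r+=cls(hsv,u,v) if 0<=u<640 and 0<=v<480 else "-"
        print(k,ty,r)
```

```text
scene 0.45 (-0.14, -0.21) ....................??wwwwwwwwwwwww
scene 0.45 (-0.38, -0.47) wwwwwwwwwwwwwwwwwwwwwwww?wwwwwwwwww..........
scene 0.5 (-0.14, -0.21) ....................???wwwwwwwwwwww
scene 0.5 (-0.38, -0.47) wwwwwwwwwwwwwwwwwwwwwwww??wwwwwwwwww.........
scene 0.53 (-0.14, -0.21) ....................w???wwwwwwwwwww
scene 0.53 (-0.38, -0.47) wwwwwwwwwwwwwwwwwwwwwwww??wwwwwwwwwwWWWWWWWWW
side 0.45 (-0.14, -0.21) .....................?wwwwwwwwwwwww
side 0.45 (-0.38, -0.47) wwwwwwwwwwwwwwwwwwwwwwwwwwwwwwwwwwwwwwwwwwwww
side 0.5 (-0.14, -0.21) .....W.?.........ww..wwwwwwwwwwwwww
side 0.5 (-0.38, -0.47) wwwwwwwwwwwwwwwwwwwwwwwwwwwwwwwwwwwwwwwwwwwww
side 0.53 (-0.14, -0.21) ....W?.??WWWWW??WWW???wwwwwwwwwwwww
side 0.53 (-0.38, -0.47) wwwwwwwwwwwwwwwwwwwwwwwwwwwwwwwwwwwwwwwwwwwww
7 -15 -----------.ww..........WWWWWWWW....OOOOOOOOOOOOOOOwWWWWWWWwwwwwwwwwwwwwwOOOOOOwwww--
7 0 -----------.ww..........WWWWWWWW....?OOOOOOOOOOOOOOwWWWWWWWwwwwwwwwwwwwwOOOOOOwwwww--
7 15 -----------.ww..........WWWWWWWW....OOOOOOOOOOOOOOOwWWWWWWWOOwwwwwwwwwwOOOOOOwwwwww--
9 -15 -----------..wwOOOOOOOOWWWWWWW..OOOOOOOOOOOOOOOOOOOOOOOOwwwwwwwwwwwwwwwwwwww.......--
9 0 -----------..wwOOOOOOOOWWWWW....wwOOOOOOOOOOOOOOOOOOOOOOOOwwwwwwwwwwwwwwwwww.......--
9 15 -----------..wwOOOOOOOOWWWWWW...OOOOOOOOOOOOOOOOOOOOOOOOOOwwwwwwwwwwwwwwwwwO.......--
```

View pics/m9.png

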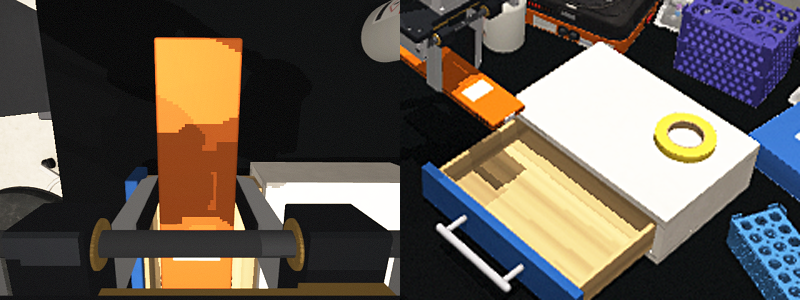

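The last wrist picture shows the case straight and level in the grip, its far end at full-scale row 60; the code puts its middle within 1 mm of the TCP. The scene crop shows the drawer fully out and empty. The free opening is x 0.42 to 0.555, centred on y -0.306, so I'll place at x 0.490, y -0.306.

```bash
python3 -m crank '[{"turn":[0,0,0],"travel":[-15,0,0],"gripper":45},{"turn":[0,0,0],"travel":[-30,1,0],"gripper":45},{"turn":[0,0,0],"travel":[-35,1,0],"gripper":45},{"turn":[0,0,0],"travel":[-35,0,0],"gripper":45},{"turn":[0,0,0],"travel":[-30,0,0],"gripper":45},{"turn":[0,0,0],"travel":[-15,0,0],"gripper":45},{"turn":[0,0,0],"travel":[-2,0,0],"gripper":45},{"turn":[0,0,0],"travel":[0,0,10],"gripper":45},{"turn":[0,0,0],"travel":[0,0,20],"gripper":45},{"turn":[0,0,0],"travel":[0,0,10],"gripper":45}]'
```

```text
time_s: 19.23
position: [0.49, -0.3008, 0.1204]
tcp_rot: [[-0.001, 1.0, -0.003], [1.0, 0.001, 0.004], [0.004, -0.003, -1.0]]
contact_force: [0.9, -1.2, -2.3]
grip_width: 0.592
gripper_force: 30.0
```

```bash
python3 -m crank '[{"turn":[0,0,0],"travel":[-5,0,0],"gripper":45},{"turn":[0,0,0],"travel":[0,0,10],"gripper":45},{"turn":[0,0,0],"travel":[0,0,20],"gripper":45},{"turn":[0,0,0],"travel":[0,0,20],"gripper":45},{"turn":[0,0,0],"travel":[0,0,18],"gripper":45},{"turn":[0,0,0],"travel":[0,0,12],"gripper":45},{"turn":[0,0,0],"travel":[0,0,6],"gripper":45},{"turn":[0,0,0],"travel":[0,0,2],"gripper":45},{"turn":[0,0,0],"travel":[0,0,0],"gripper":45},{"turn":[0,0,0],"travel":[0,0,0],"gripper":45}]'
```

```text
time_s: 20.07
position: [0.4918, -0.3097, 0.0356]
tcp_rot: [[-0.0, 1.0, 0.001], [1.0, 0.0, -0.001], [-0.001, 0.001, -1.0]]
contact_force: [-0.3, 0.4, -1.5]
grip_width: 0.593
gripper_force: 30.0
```

```bash
python3 -m crank '[{"turn":[0,0,0],"travel":[2,0,0],"gripper":45},{"turn":[0,0,0],"travel":[1,0,2],"gripper":45},{"turn":[0,0,0],"travel":[0,0,2],"gripper":45},{"turn":[0,0,0],"travel":[0,0,2],"gripper":45},{"turn":[0,0,0],"travel":[0,0,1.5],"gripper":45},{"turn":[0,0,0],"travel":[0,0,1],"gripper":45},{"turn":[0,0,0],"travel":[0,0,1],"gripper":45},{"turn":[0,0,0],"travel":[0,0,0],"gripper":45},{"turn":[0,0,0],"travel":[0,0,0],"gripper":45},{"turn":[0,0,0],"travel":[0,0,0],"gripper":45}]'
```

```text
time_s: 20.9
position: [0.4912, -0.3064, 0.0252]
tcp_rot: [[-0.0, 1.0, 0.0], [1.0, 0.0, 0.0], [0.0, 0.0, -1.0]]
contact_force: [0.4, 0.3, -1.3]
grip_width: 0.592
gripper_force: 30.0
```

```bash
python3 -m crank '[{"turn":[0,0,0],"travel":[0,0,0.6],"gripper":45},{"turn":[0,0,0],"travel":[0,0,0],"gripper":45},{"turn":[0,0,0],"travel":[0,0,0],"gripper":70},{"turn":[0,0,0],"travel":[0,0,0],"gripper":72},{"turn":[0,0,0],"travel":[0,0,0],"gripper":72},{"turn":[0,0,0],"travel":[0,0,0],"gripper":72},{"turn":[0,0,0],"travel":[0,0,-10],"gripper":72},{"turn":[0,0,0],"travel":[0,0,-25],"gripper":72},{"turn":[0,0,0],"travel":[0,0,-40],"gripper":72},{"turn":[0,0,0],"travel":[0,0,-40],"gripper":72}]'
python3 -m crank '[{"turn":[0,0,0],"travel":[0,0,-40],"gripper":72},{"turn":[0,0,0],"travel":[0,0,-30],"gripper":72},{"turn":[0,0,0],"travel":[0,0,-10],"gripper":72},{"turn":[0,0,0],"travel":[0,-20,0],"gripper":72},{"turn":[0,0,0],"travel":[0,-30,0],"gripper":72},{"turn":[0,0,0],"travel":[0,-30,0],"gripper":72},{"turn":[0,0,0],"travel":[0,-20,0],"gripper":72},{"turn":[0,0,0],"travel":[0,0,0],"gripper":72},{"turn":[0,0,0],"travel":[0,0,0],"gripper":72},{"turn":[0,0,0],"travel":[0,0,0],"gripper":72}]'
python3 cap.py 10 wrist scene side
python3 - <<'E'
from h import *
s,d=pickle.load(open("c10.pkl","rb"));w=d["wrist"]["color"];A=d["scene"]["color"];B=d["side"]["color"]
mont([(w,0,0,640),(A,330,260,160),(A,200,160,120),(B,190,180,240)],"pics/m10.png")
for n in("scene","side"):
    c=d[n];hsv=cv2.cvtColor(c["color"],cv2.COLOR_RGB2HSV)
    m=cv2.inRange(hsv,(4,200,100),(16,255,255));m[:,:330 if n=="scene" else 300]=0
    k,l,st,_=cv2.connectedComponentsWithStats(m)
    for q in np.argsort(-st[1:,4])[:2]+1:
        pts=cv2.boxPoints(cv2.minAreaRect(np.argwhere(l==q)[:,::-1].astype(np.float32)))
        print(n,st[q],plane(P(c,s),pts,.034)[:,:2].round(3).tolist())
E
```

```text
time_s: 21.73
position: [0.4903, -0.3057, 0.1406]
tcp_rot: [[-0.0, 1.0, -0.002], [1.0, 0.0, 0.002], [0.002, -0.002, -1.0]]
contact_force: [0.8, -0.6, 0.2]
grip_width: 0.767
gripper_force: 0.0
time_s: 22.57
position: [0.3919, -0.3065, 0.2195]
tcp_rot: [[0.0, 1.0, 0.001], [1.0, -0.0, 0.0], [0.0, 0.001, -1.0]]
contact_force: [-0.2, 0.5, 0.9]
grip_width: 0.766
gripper_force: 0.0
scene [ 342  315   86   69 1769] [[0.455, -0.205], [0.519, -0.187], [0.517, -0.406], [0.458, -0.416]]
scene [379 226  69  26 264] [[0.716, -0.068], [0.783, -0.008], [0.904, -0.142], [0.832, -0.196]]
```

View pics/m10.png

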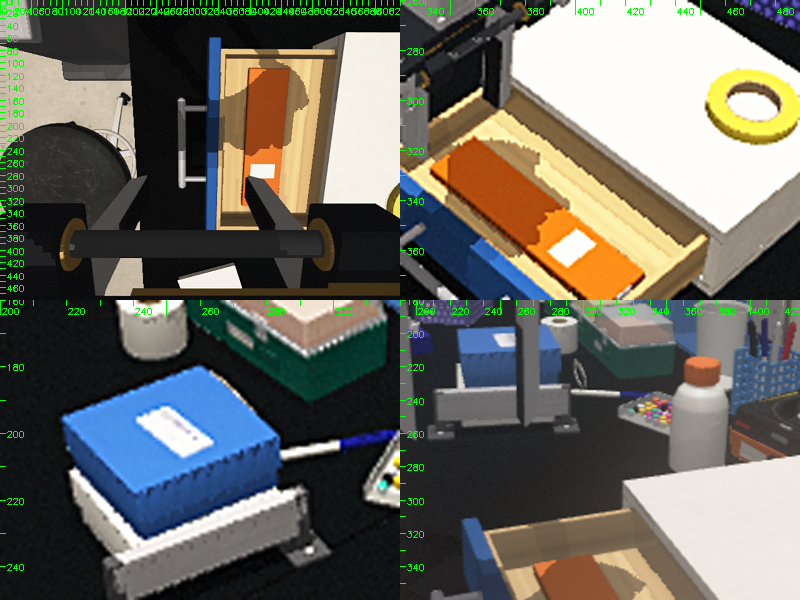

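The picture shows the case flat in the open drawer (wrist tile from about (265,68) to (263,205)) and clear of all walls. The boxes are stacked upright behind the stop, the bottle is standing, and the gripper is free.

```bash
python3 -c "
from bench import arm
print(arm.sign_off())"
```

```text
the job is handed in; nothing more can be done
None
```

I handed the job in at about 22.7 s. The last pictures show the drawer open, the slide case flat on its floor and released, the two boxes stacked upright behind the stop, and the bottle still standing. No verdict came back at hand-in.

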